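Unbolt the jam chest on the market stall

TASK

Two wooden chests on the stall are held shut by barrel bolts on their lids. On the chest with the longer bolt, whose handle ends in a round cross grip, lift the handle up out of its notch and, holding it up, slide the bolt fully back out of its keeper, then let go. Leave the short bolt with the flat tab as it is.

Things in the scene. Friction and masses are not known exactly. Their poses are not given: they have to be found in the camera images.
- long_grip (a point): Centre of the cross grip (free-spinning drum, 22 mm across, 26 mm long along the bolt) on the long bolt's handle: pinch its flat ends. The bolt lies on a fixed chest's lid (105 mm above the table, 210 x 200 mm), axis level, 17 mm above the lid. Axes at rest: y along the bolt, the way it draws; z up; the grip is 52 mm to -x of the bolt's axis, 36 mm above the lid. They turn with the handle.
- long_handle (a joint): Lift of the long bolt's handle, rad, about the bolt's axis (+y), grip 55 mm from it. At 0 (start: 0 to 0.1) its 8 mm stem lies in the notch, sloping up 20 degrees to -x; 1.22: straight up; 1.4: stop. Above 0.55 it clears the guard rail along the draw (top 29 mm over the lid, 16 to 24 mm to -x of the axis). Friction under 2 N at the grip; stays where left. Lid clear round the grip.
- long_bolt (a joint): Slide of the long bolt along +y, m: 0 fully home with its tip in the keeper (start), 0.052 fully drawn, at its stop; handle and grip travel with it. Friction about 2 N; it stays where left. With the stem down in its 14 mm notch it moves only about 3 mm.
- short_grip (a point): Centre of the flat steel tab (24 x 18 x 6 mm) on the handle of the short bolt, 45 mm from that bolt's axis, on the other chest of the same size. A bystander: not to be lifted or slid.

How it is judged:
By the outcome, as a careful person would: the job done as asked, in the order asked, and still so for the second after the job is handed in, with the robot touching nothing.
It also fails if it takes over 35 s, if anything falls off the work surface, if the arm or the gripper's body presses on something with over 40 N, if the wrist force passes 120 N, or if a joint passes its speed limit or range.

ROBOT

A 7-joint arm with a two-finger parallel gripper is mounted at the origin on the work surface. World frame = base frame: x ahead of the robot, y to its left, z up, the work surface at z = 0. Lengths are in m, angles in rad, forces in N, time in s.
With the tool pointing down it reaches from about 0.35 to 0.9 m from the base axis. Payload 7.2 kg.
Tool frame: the origin (TCP) lies at the centre of the arm's flange, where the gripper is bolted on; the fingertips stand 173 mm ahead of it and the grasp point (between the pads) lies 155 mm ahead of it; z points along the fingers, y is the direction in which the jaws open and shut (so a half turn about z gives the same grasp; the last joint's range is limited). The gripper opens to 85 mm and grips with 20 to 120 N. Pads are 22 mm wide; open, the fingers measure 114 mm over their backs; the gripper's body (76 mm by 85 mm) begins 54 mm behind the grasp point. The pads swing forward as they close: fully open they stand 13 mm farther back than shut.
Start: joints at [1.168, 0.411, -0.013, 1.596, 0.006, 1.134, -0.082], TCP at [0.205, -0.59, 0.405] pointing down, gripper open.
Joint ranges: [-2.95, 2.95], [-0.29, 1.99], [-1.47, 1.44], [0.14, 2.54], [-1.03, 4.17], [0.13, 1.85], [-2.86, 2.86]. Speed limits (rad/s): [2.39, 2.39, 3.01, 3.01, 3.14, 3.14, 3.14].

INTERFACE

Orientations are given as a unit quaternion [x, y, z, w].
In Python, from cell import env, get_image, get_calibration, models gives the robot as it stands. The module is installed in compiled form; this text tells all that it offers.
- The arm moves only by the tool send_rows, never from a script. Its arguments are lists of equal length, an entry for each row: "delta_rot": the turn, a rotation vector about the tool's x, y, z in degrees, a list of three; "xyz": the shift along the tool's x, y, z in mm, a list of three; "claw": the closure, from 0 (fully open) to 1 (shut). A call has 1 to 12 rows; each row is the pose to reach, as a shift and turn from the pose commanded when the call began, along the tool's axes at that moment; what a row does not reach only later rows make up. A row lasts 1/12 s, in which the tool goes at most 41.7 mm and 7.16 degrees, less where a joint would pass 70% of its speed; a pose out of reach is approached as far as the arm can. A call with a gripper value outside its range is refused whole. The fingers move at their own pace and stop on an object; "squeeze" is the grip in N (left out, the last holds). Time passes only in rows, so rows that repeat a pose let the fingers close. It gives the time, the measured TCP pose, the force and the opening at its end, in the units of the state.
- env.observe(): the state, without advancing time (a new reading comes with each control period).
- get_image(name): name is "scene" or "top" or "wrist"; returns (picture, depth): 400x640x3 uint8, blue, green, red; 400x640 float32, m along the optical axis (not along the pixel's ray), 0 where there is no reading.
- get_calibration(name): a dict with "intrinsics" (3x3 intrinsics, pixels), "k1" (the pictures are not rectified: a ray, as slopes to the right and down, at radius r is drawn at 1 + k1 r^2 times it, then the intrinsics apply), "R" (3x3) and "t" (3): a world point X has camera coordinates R X + t; the wrist camera has in their place "hand_eye" (4x4, takes a point from camera to tool coordinates, whose origin is the TCP and whose axes are the flange's). Camera axes: x right, y down, z forward; pixel columns grow to the right and rows downward; lengths in m; the calibration is good to about 2 mm. A picture is of the moment at which its call begins: read the wrist's pose just before it. get_calibration takes no time and is no camera call.
- env.close_job(): hands the job in, once; it reports no verdict.
Trained networks look in the newest picture that a camera, given by its name, has taken for a name from the list of things; names that differ only in an ending like _2 or _b are one class to them, and where a whole thing is asked for, a point or a joint stands for the part that bears it (a point fixed in the world has none). Each returns a list of dicts, best first, with "conf" (0 to 1); they miss things now and then, are a little off and sometimes report something else, mostly with a low value. They report only what shows in the picture. A call takes as long as a camera call.
- models.masks_of(target, camera): "pixels" (400x640 bool, what is visible of it) and "box" ([left, top, width, height] in pixels, round what is visible of it).
The state is a dict: "clock": time; "qpos": joint angles; "joint_velocities": joint speeds; "tau": joint torques, N m; "tcp_pos": TCP position; "tcp_rot": TCP orientation; "wrist_force": force on the tool from outside, world axes, zero at the start; "moment": the same for the moment, N m; "finger_gap": finger opening in m.
Only numpy, scipy, OpenCV 4.12 (cv2) and the standard library are available. Lean on these libraries where they do the work, as an engineer would, in place of code of your own. Each camera call takes 0.05 s, during which the arm holds its last target.

## Working session

There is one attempt and no reset: what is moved stays moved. The work goes in short steps, Python scripts to look and compute and a tool call to move; the robot and the scene stay as the last step left them, time stands still between calls to the robot, and variables do not carry over. Pictures are saved under pics/ and viewed, and the job is handed in when it is done.

Besides the shell and the picture viewer there is one more tool, called after "Call:" by a JSON object that holds its "method" and its "body". send_rows: Moves the arm, as the interface text tells. Its arguments: {"type":"object","properties":{"delta_rot":{"type":"array"},"xyz":{"type":"array"},"claw":{"type":"array"},"squeeze":{"type":"number"}},"required":["delta_rot","xyz","claw"]}

```bash
mkdir -p pics
cat > h.py <<'E'
import numpy as np, cv2
from cell import env,get_image,get_calibration,models
from scipy.spatial.transform import Rotation as Ro
def cam(name,st=None):
    c=get_calibration(name);K=np.array(c["intrinsics"]);k1=c["k1"]
    if "hand_eye" in c:
        H=np.array(c["hand_eye"]);st=st or env.observe()
        T=np.eye(4);T[:3,:3]=Ro.from_quat(st["tcp_rot"]).as_matrix();T[:3,3]=st["tcp_pos"]
        M=np.linalg.inv(T@H);return K,k1,M[:3,:3],M[:3,3]
    return K,k1,np.array(c["R"]),np.array(c["t"])
def world(c,u,v,d):
    K,k1,R,t=c
    u=np.asarray(u,float);v=np.asarray(v,float)
    p=np.stack([u,v],-1).reshape(-1,1,2)
    s=cv2.undistortPoints(p,K,np.array([k1,0,0,0,0.])).reshape(-1,2)
    X=np.c_[s,np.ones(len(s))]*np.asarray(d,float).reshape(-1,1)
    return (X-t)@R
E
python3 - <<'E'
from h import *
print(env.observe())
for n in ["scene","top","wrist"]:
    im,d=get_image(n);c=cam(n)
    cv2.imwrite(f"pics/{n}0.png",im);np.save(f"pics/{n}d.npy",d)
    for t in ["long_grip","short_grip"]:
        for m in models.masks_of(t,n):
            v,u=np.nonzero(m["pixels"]&(d>0))
            if len(v):
                w=world(c,u,v,d[v,u]);print(n,t,round(m["conf"],2),m["box"],len(v),np.median(w,0).round(4),np.percentile(w,5,0).round(3),np.percentile(w,95,0).round(3))
E
```

```text
{'clock': 0.0, 'qpos': array([ 1.16779939,  0.41189349, -0.0127437 ,  1.59702072,  0.00558736,
        1.13430818, -0.08222101]), 'joint_velocities': array([ 0.00153105,  0.00199264,  0.00035547, -0.00069811, -0.00103959,
        0.00071439,  0.00049242]), 'tau': array([-5.43366641e-04, -6.00617194e+01,  6.81921411e-01, -2.99412400e+01,
        1.37948769e-02,  1.05228054e-02, -1.41196102e-05]), 'tcp_pos': array([ 0.20528887, -0.59009968,  0.40386622]), 'tcp_rot': array([ 9.86018985e-01,  1.66631104e-01, -1.76514323e-04, -7.77419141e-04]), 'wrist_force': array([-0.40116678,  0.00397065,  0.96007998]), 'moment': array([ 0.03138088, -0.03042801,  0.00994491]), 'finger_gap': 0.08561476347046916}
scene long_grip 0.51 [221.9, 175.7, 22.6, 22.7] 178 [ 0.5422 -0.1943  0.1461] [ 0.53  -0.206  0.13 ] [ 0.574 -0.184  0.154]
scene short_grip 0.62 [393.9, 256.4, 14.8, 28.1] 256 [0.587  0.1588 0.1405] [0.573 0.149 0.127] [0.613 0.165 0.147]
scene short_grip 0.21 [221.3, 176.3, 26.5, 24.0] 242 [ 0.5447 -0.197   0.1417] [ 0.528 -0.209  0.126] [ 0.577 -0.185  0.153]
top long_grip 0.72 [406.0, 191.5, 12.0, 30.2] 193 [ 0.543  -0.1974  0.1492] [ 0.529 -0.206  0.128] [ 0.577 -0.186  0.153]
top short_grip 0.55 [231.3, 172.8, 7.0, 19.3] 131 [0.5877 0.1602 0.1413] [0.573 0.15  0.129] [0.611 0.167 0.149]
```

Run:
```python
import cv2
a=cv2.imread('pics/scene0.png');b=cv2.imread('pics/top0.png')
cv2.imwrite('pics/s1.png',cv2.resize(a[120:280,140:340],None,fx=4,fy=4)[:600])
cv2.imwrite('pics/t1.png',cv2.resize(b[130:260,340:480],None,fx=4.5,fy=4.5)[:600])
```

```text
(no output)
```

View pics/scene0.png

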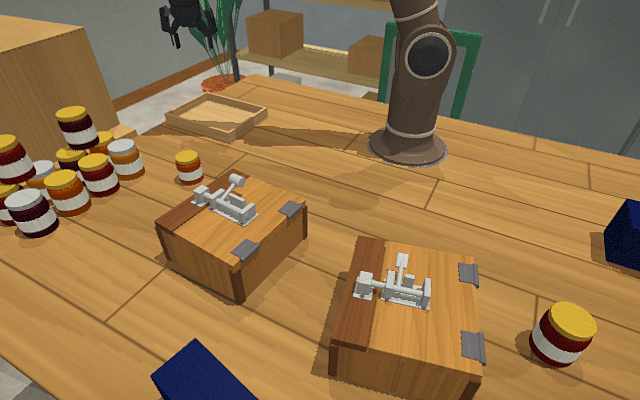

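```bash
ls pics
```

```text
s1.png
scene0.png
scened.npy
t1.png
top0.png
topd.npy
wrist0.png
wristd.npy
```

View pics/top0.png

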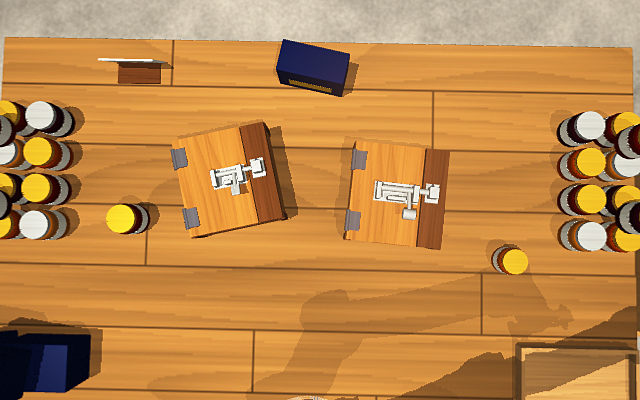

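View zooms.

View pics/s1.png

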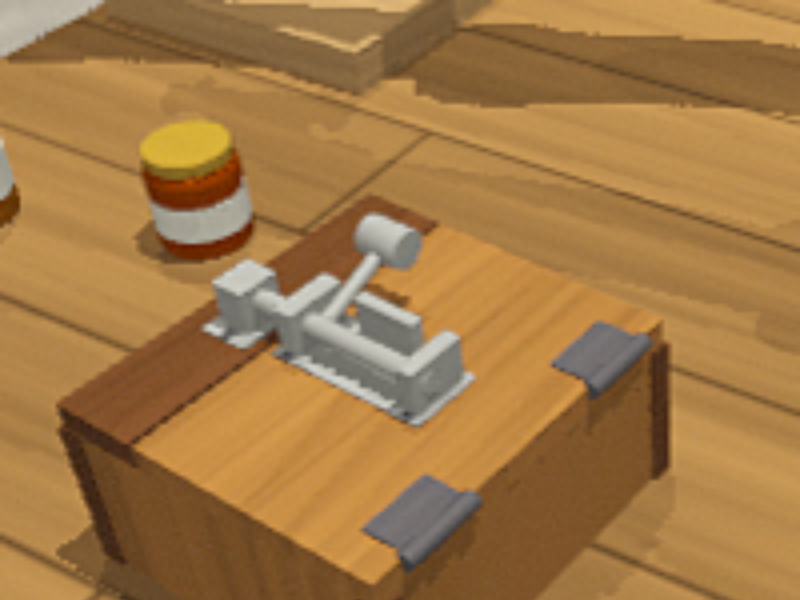

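View pics/t1.png

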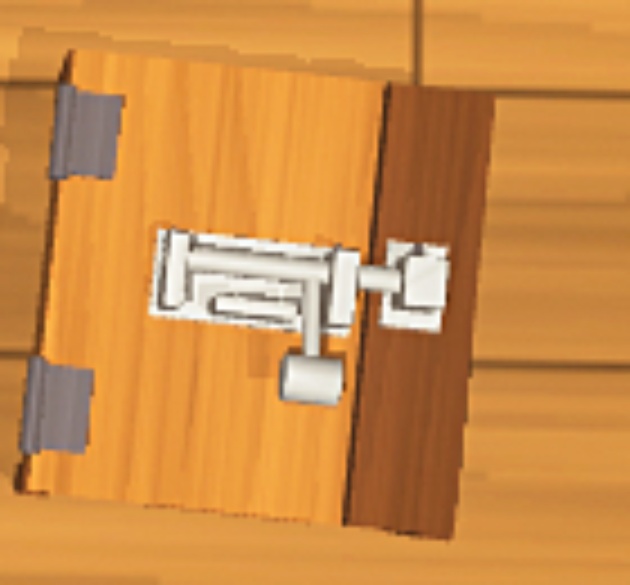

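Run:
```python
from h import *
d=np.load('pics/topd.npy');c=cam('top')
v,u=np.mgrid[130:255,340:460];v=v.ravel();u=u.ravel();dd=d[v,u];k=dd>0
u,v,dd=u[k],v[k],dd[k];w=world(c,u,v,dd)
ch=(w[:,2]>.098)&(w[:,2]<.112)
print(ch.sum(),np.median(w[ch],0))
r=cv2.minAreaRect((w[ch][:,:2]*1000).astype(np.float32));print(r)
# bolt hardware
hw=(w[:,2]>.112)
r=cv2.minAreaRect((w[hw][:,:2]*1000).astype(np.float32));print(r, w[hw].min(0),w[hw].max(0))
# height map ascii in local coordinates
for z0,z1 in [(.112,.118),(.118,.125),(.125,.132),(.132,.138),(.138,.145),(.145,.17)]:
    s=(w[:,2]>z0)&(w[:,2]<=z1);print(z0,s.sum(),w[s].min(0).round(3),w[s].max(0).round(3),w[s].mean(0).round(3))
im=cv2.imread('pics/top0.png')
g=(w[:,2]>.112)
for uu,vv,ww in zip(u[g],v[g],w[g]):
    if 395<=uu<=425 and vv>=200: print(uu,vv,ww.round(3),end=';')
```

```text
8476 [ 0.57812211 -0.17291915  0.10417665]
((580.9757080078125, -177.30038452148438), (206.73614501953125, 210.52685546875), 84.85823059082031)
((566.1005249023438, -167.17247009277344), (186.8386993408203, 76.51931762695312), 88.7931137084961) [ 0.52722672 -0.26117988  0.11202205] [ 0.6049199  -0.07296801  0.15620857]
0.112 19 [ 0.53  -0.245  0.112] [ 0.594 -0.073  0.118] [ 0.571 -0.188  0.114]
0.118 128 [ 0.563 -0.25   0.118] [ 0.599 -0.13   0.125] [ 0.586 -0.192  0.123]
0.125 341 [ 0.565 -0.261  0.125] [ 0.605 -0.131  0.132] [ 0.585 -0.2    0.129]
0.132 233 [ 0.544 -0.258  0.132] [ 0.605 -0.131  0.138] [ 0.578 -0.189  0.134]
0.138 27 [ 0.527 -0.206  0.138] [ 0.562 -0.183  0.145] [ 0.547 -0.194  0.141]
0.145 133 [ 0.527 -0.209  0.145] [ 0.547 -0.182  0.156] [ 0.537 -0.196  0.15 ]
396 200 [ 0.567 -0.173  0.123];397 200 [ 0.567 -0.175  0.124];398 200 [ 0.567 -0.177  0.127];399 200 [ 0.567 -0.179  0.129];400 200 [ 0.566 -0.181  0.13 ];401 200 [ 0.566 -0.182  0.132];402 200 [ 0.566 -0.184  0.134];403 200 [ 0.566 -0.187  0.132];404 200 [ 0.566 -0.188  0.135];405 200 [ 0.566 -0.19   0.13
[... 5720 characters left out ...]
29 -0.183  0.144];403 218 [ 0.529 -0.185  0.147];404 218 [ 0.529 -0.187  0.147];405 218 [ 0.529 -0.188  0.15 ];406 218 [ 0.529 -0.19   0.149];407 218 [ 0.529 -0.193  0.146];408 218 [ 0.529 -0.194  0.149];409 218 [ 0.529 -0.197  0.147];410 218 [ 0.529 -0.198  0.152];411 218 [ 0.529 -0.2    0.149];412 218 [ 0.529 -0.203  0.148];413 218 [ 0.529 -0.204  0.148];414 218 [ 0.529 -0.206  0.152];415 218 [ 0.529 -0.208  0.15 ];406 219 [ 0.527 -0.192  0.138];407 219 [ 0.527 -0.194  0.141];408 219 [ 0.527 -0.195  0.145];409 219 [ 0.527 -0.197  0.148];410 219 [ 0.527 -0.199  0.145];411 219 [ 0.527 -0.201  0.146];412 219 [ 0.527 -0.203  0.147];413 219 [ 0.527 -0.205  0.147];414 219 [ 0.527 -0.207  0.148];
```

```bash
cat >> h.py <<'E'
YAW=-4.9
def todelta(p,yaw=YAW):
    st=env.observe();R=Ro.from_quat(st["tcp_rot"])
    D=Ro.from_euler('z',yaw,degrees=True)*Ro.from_quat([1,0,0,0])
    return (R.inv().apply(np.array(p)-st["tcp_pos"])*1000).round(1),(R.inv()*D).as_rotvec(degrees=True).round(2)
E
python3 - <<'E'
from h import *
print(todelta([.537,-.196,.39]))
# yaw fit from plank boundary/ hardware: bolt rod ridge
d=np.load('pics/topd.npy');c=cam('top')
v,u=np.mgrid[130:255,335:460];v=v.ravel();u=u.ravel();dd=d[v,u];k=dd>0
w=world(c,u[k],v[k],dd[k]);ch=w[(w[:,2]>.099)]
for lo,hi in [(0,2)]:
    # edges: max/min x per y bin, min/max y per x bin
    for a,b,lim in [(1,0,(-.26,-.09)),(0,1,(.5,.66))]:
        for f in (np.min,np.max):
            xs=np.arange(*lim,.005);pts=[(x,f(ch[abs(ch[:,a]-x)<.003][:,b])) for x in xs]
            pts=np.array(pts);sl=np.polyfit(*pts.T,1);print(a,f.__name__,np.degrees(np.arctan(sl[0])).round(2),np.std(np.polyval(sl,pts[:,0])-pts[:,1]).round(4))
rod=w[(w[:,1]<-.14)&(w[:,1]>-.18)&(w[:,0]>.578)&(w[:,0]<.6)&(w[:,2]>.124)]
print(len(rod),np.degrees(np.arctan(np.polyfit(rod[:,1],rod[:,0],1))[0]),rod.mean(0))
E
```

```text
(array([ 442.8, -263.4,   14.6]), array([-1.000e-02,  0.000e+00,  2.408e+01]))
1 min 5.21 0.0006
1 max 5.2 0.0006
0 min -5.11 0.0007
0 max -5.62 0.0028
90 3.207319679739806 [ 0.59155039 -0.16027684  0.12706962]
```

Call:
{"method": "send_rows", "body": {"xyz": [[18,-11,0],[37,-22,0],[66,-39,1],[96,-57,2],[125,-74,3],[155,-92,4],[184,-109,5],[214,-127,6],[243,-145,7],[265,-158,8],[280,-167,9],[280,-167,9]], "delta_rot": [[0,0,2],[0,0,4],[0,0,6],[0,0,8],[0,0,10],[0,0,12],[0,0,14],[0,0,16],[0,0,19],[0,0,22],[0,0,24.4],[0,0,24.4]], "claw": [0,0,0,0,0,0,0,0,0,0,0,0]}}

```text
clock: 1.45
tcp_pos: [0.4178, -0.3368, 0.3958]
tcp_rot: [0.999, -0.044, 0.001, -0.001]
wrist_force: [-0.2, -0.9, -0.5]
finger_gap: 0.0853
```

```bash
sed -i 's/YAW=-4.9/YAW=-5.2/' h.py
python3 - <<'E'
from h import *
print(env.observe()["tcp_pos"],env.observe()["qpos"]);print(todelta([.537,-.196,.39]))
E
```

```text
[ 0.41783968 -0.33677941  0.39576396] [ 0.66322433  0.27323564 -0.09077039  1.81799929  0.02588169  1.05109877
 -1.09493426]
(array([ 106.5, -150.6,    6.1]), array([-0.09, -0.08,  0.21]))
```

Call:
{"method": "send_rows", "body": {"xyz": [[10,-14,0],[25,-35,1],[43,-60,2],[61,-86,3],[79,-111,4],[95,-134,5],[106,-150,6],[106,-150,6],[106,-150,6]], "delta_rot": [[0,0,0],[0,0,0],[0,0,0],[0,0,0],[0,0,0],[0,0,0],[0,0,0],[0,0,0],[0,0,0]], "claw": [0,0,0,0,0,0,0,0,0]}}

```text
clock: 2.2
tcp_pos: [0.5344, -0.2005, 0.3895]
tcp_rot: [0.999, -0.044, -0.0, 0.0]
wrist_force: [0.1, 0.1, -0.1]
finger_gap: 0.0856
```

Run:
```python
from h import *
st=env.observe();print(st["tcp_pos"],st["qpos"].round(2))
for n in ["wrist","top"]:
    im,d=get_image(n);c=cam(n,st if n=="wrist" else None)
    cv2.imwrite(f"pics/{n}2.png",im);np.save(f"pics/{n}d2.npy",d)
    for t in ["long_grip"]:
        for m in models.masks_of(t,n):
            v,u=np.nonzero(m["pixels"]&(d>0))
            if len(v):
                w=world(c,u,v,d[v,u]);print(n,t,round(m["conf"],2),m["box"],len(v),np.median(w,0).round(4),np.percentile(w,2,0).round(3),np.percentile(w,98,0).round(3))
                s=w[w[:,2]>np.percentile(w[:,2],95)-.007]
                L=Ro.from_euler('z',5.2,degrees=True).apply(s)
                mid=np.r_[(L.min(0)+L.max(0))/2];print('mid',Ro.from_euler('z',-5.2,degrees=True).apply(mid), np.ptp(L,axis=0))
```

```text
[ 0.53441892 -0.20054339  0.389489  ] [ 0.4   0.34 -0.17  1.74  0.06  1.07 -1.44]
wrist long_grip 0.94 [292.4, 141.8, 42.8, 89.6] 1926 [ 0.544  -0.2001  0.1478] [ 0.528 -0.21   0.105] [ 0.582 -0.186  0.153]
mid [ 0.53648023 -0.19817713  0.14991812] [0.01974858 0.02552625 0.00860538]
```

View pics/wrist2.png

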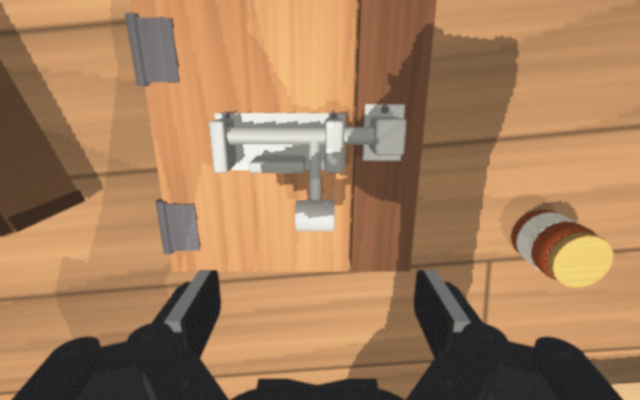

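Run:
```python
from h import *
print(todelta([.537,-.1975,.298]))
```

```text
(array([ 3.2, -5.3, 91.8]), array([ 0.04,  0.01, -0.14]))
```

Run:
```python
from h import *
st=env.observe();print(st["clock"],st["tcp_pos"],st["tcp_rot"]);get_image("top")
st=env.observe();print(st["clock"],st["tcp_pos"],st["tcp_rot"]);print(todelta([.537,-.1975,.298]))
```

```text
2.4 [ 0.53334164 -0.20241754  0.38978569] [ 9.98912586e-01 -4.66208848e-02 -1.02696529e-04  3.58692652e-04]
2.45 [ 0.53341349 -0.20222439  0.38982952] [ 9.98915864e-01 -4.65510608e-02 -1.62771686e-05  3.07519623e-04]
(array([ 3.1, -5.1, 91.8]), array([ 0.04,  0.  , -0.14]))
```

Call:
{"method": "send_rows", "body": {"xyz": [[3,-5,10],[3,-5,30],[3,-5,50],[3,-5,68],[3,-5,82],[3,-5,90],[3,-5,91],[3,-5,91],[3,-5,91]], "delta_rot": [[0,0,0],[0,0,0],[0,0,0],[0,0,0],[0,0,0],[0,0,0],[0,0,0],[0,0,0],[0,0,0]], "claw": [0,0.2,0.3,0.3,0.3,0.3,0.3,0.3,0.3], "squeeze": 40}}

```text
clock: 3.2
tcp_pos: [0.5379, -0.1962, 0.2994]
tcp_rot: [0.999, -0.046, 0.001, 0.0]
wrist_force: [0.5, 0.7, 0.1]
finger_gap: 0.0597
```

Run:
```python
from h import *
st=env.observe();im,d=get_image("wrist");cv2.imwrite("pics/w3.png",im);c=cam("wrist",st)
for m in models.masks_of("long_grip","wrist")[:1]:
    v,u=np.nonzero(m["pixels"]&(d>0));w=world(c,u,v,d[v,u]);L=Ro.from_euler('z',5.2,degrees=True).apply(w-st["tcp_pos"])
    s=L[L[:,2]>np.percentile(L[:,2],95)-.008];print(m["conf"],len(s),s.min(0),s.max(0),w[:,2].max())
print(env.observe()["tcp_pos"],todelta([.537,-.1975,.298]))
```

```text
0.79 2765 [-0.01100178 -0.01524079 -0.1547962 ] [ 0.00949387  0.01085741 -0.14535049] 0.15399984198323555
[ 0.53793781 -0.19622514  0.29970086] (array([-0.8,  1.4,  1.7]), array([ 0.02, -0.1 , -0.02]))
```

View pics/w3.png

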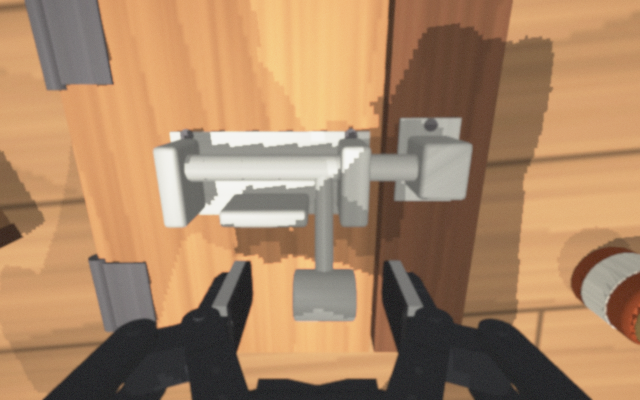

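Call:
{"method": "send_rows", "body": {"xyz": [[-1,2,2],[-1,2,2],[-1,2,2],[-1,2,2],[-1,2,2],[-1,2,2],[-1,2,2],[-1,2,2],[-1,2,2],[-1,2,2]], "delta_rot": [[0,0,0],[0,0,0],[0,0,0],[0,0,0],[0,0,0],[0,0,0],[0,0,0],[0,0,0],[0,0,0],[0,0,0]], "claw": [0.3,0.45,0.6,0.7,0.8,0.9,1,1,1,1], "squeeze": 40}}

```text
clock: 4.13
tcp_pos: [0.5363, -0.1982, 0.2967]
tcp_rot: [0.999, -0.046, -0.0, 0.0]
wrist_force: [-2.0, -1.4, 1.5]
finger_gap: 0.0255
```

Run:
```python
from h import *
st=env.observe();im,d=get_image("wrist");cv2.imwrite("pics/w4.png",im)
print(st["tcp_pos"],st["wrist_force"],st["finger_gap"])
```

```text
[ 0.53627824 -0.19821391  0.29668178] [-1.96450721 -1.40630003  1.51424019] 0.025521048472523074
```

View pics/w4.png

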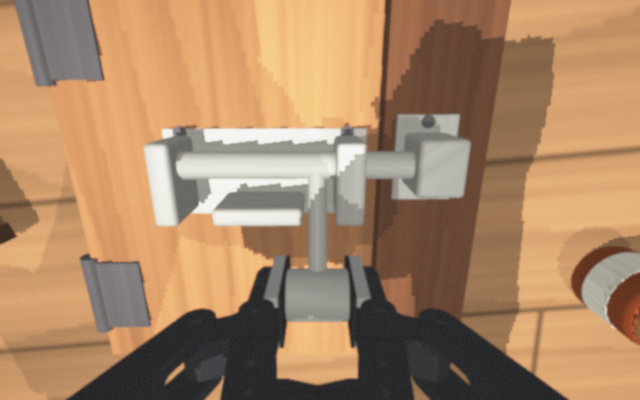

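Call:
{"method": "send_rows", "body": {"xyz": [[0.8,0,-2.2],[1.8,0,-4.4],[4,0,-8.7],[6.6,0,-12.7],[9.6,0,-16.6],[12.8,0,-20.1],[16.3,0,-23.3],[16.3,0,-23.3],[16.3,0,-23.3]], "delta_rot": [[0,0,0],[0,0,0],[0,0,0],[0,0,0],[0,0,0],[0,0,0],[0,0,0],[0,0,0],[0,0,0]], "claw": [1,1,1,1,1,1,1,1,1]}}

```text
clock: 4.93
tcp_pos: [0.5537, -0.1994, 0.3204]
tcp_rot: [0.999, -0.045, 0.001, 0.0]
wrist_force: [5.0, -2.0, -5.2]
finger_gap: 0.0255
```

Run:
```python
from h import *
st=env.observe();im,d=get_image("wrist");cv2.imwrite("pics/w5.png",im)
im,d=get_image("scene");cv2.imwrite("pics/s5.png",cv2.resize(im[100:250,140:340],None,fx=4,fy=4))
print(st["tcp_pos"],st["wrist_force"],st["finger_gap"])
```

```text
[ 0.5537109  -0.19937562  0.32038767] [ 4.97900613 -2.04641321 -5.19574302] 0.02545904041330503
```

View pics/w5.png

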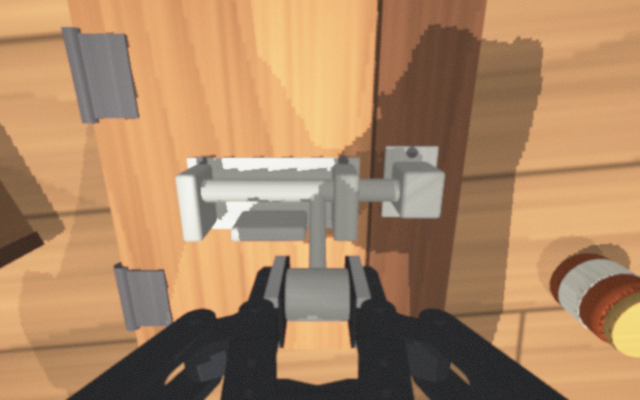

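View pics/s5.png

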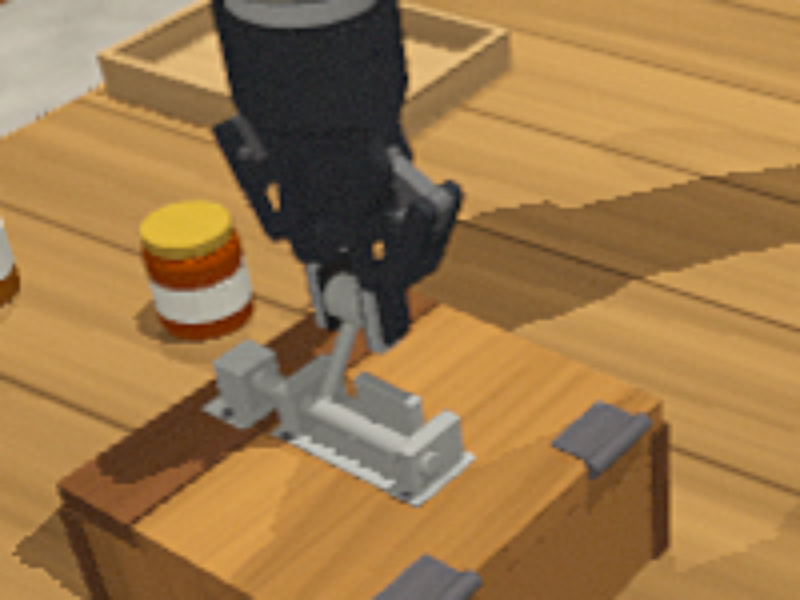

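Call:
{"method": "send_rows", "body": {"xyz": [[4,0,-2.5],[8.2,0,-4.9],[12.6,0,-7],[17,0,-8.7],[17,0,-8.7],[17,0,-8.7],[17,0,-8.7]], "delta_rot": [[0,0,0],[0,0,0],[0,0,0],[0,0,0],[0,0,0],[0,0,0],[0,0,0]], "claw": [1,1,1,1,1,1,1]}}

```text
clock: 5.62
tcp_pos: [0.5697, -0.2009, 0.3287]
tcp_rot: [0.999, -0.045, 0.0, -0.0]
wrist_force: [2.8, -2.1, -6.0]
finger_gap: 0.0256
```

Call:
{"method": "send_rows", "body": {"xyz": [[0,-2,0],[0,-5,0],[0,-9,0],[0,-14,0],[0,-19,0],[0,-24,0],[0,-29,0],[0,-34,0],[0,-39,0],[0,-43,0],[0,-46,0],[0,-46,0]], "delta_rot": [[0,0,0],[0,0,0],[0,0,0],[0,0,0],[0,0,0],[0,0,0],[0,0,0],[0,0,0],[0,0,0],[0,0,0],[0,0,0],[0,0,0]], "claw": [1,1,1,1,1,1,1,1,1,1,1,1]}}

```text
clock: 6.62
tcp_pos: [0.5737, -0.1542, 0.3286]
tcp_rot: [0.999, -0.045, -0.0, -0.0]
wrist_force: [1.2, 1.2, -6.8]
finger_gap: 0.025
```

Run:
```python
from h import *
st=env.observe();im,d=get_image("wrist");cv2.imwrite("pics/w6.png",im)
print(st["tcp_pos"],st["wrist_force"],st["finger_gap"])
```

```text
[ 0.5737215  -0.15416667  0.32861238] [ 1.16954777  1.21298532 -6.84476996] 0.024966166914956477
```

View pics/w6.png

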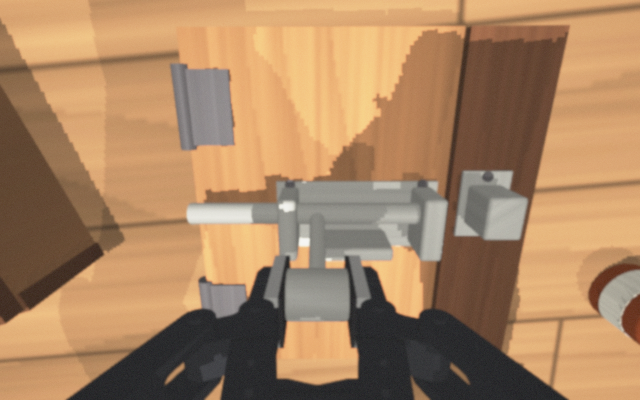

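Call:
{"method": "send_rows", "body": {"xyz": [[0,-1.5,0],[0,-3,0],[0,-4.5,0],[0,-6,0],[0,-7,0],[0,-7,0]], "delta_rot": [[0,0,0],[0,0,0],[0,0,0],[0,0,0],[0,0,0],[0,0,0]], "claw": [1,1,1,1,1,1]}}

```text
clock: 7.17
tcp_pos: [0.5741, -0.1496, 0.3287]
tcp_rot: [0.999, -0.046, -0.0, 0.001]
wrist_force: [0.5, -5.9, -7.3]
finger_gap: 0.0257
```

Call:
{"method": "send_rows", "body": {"xyz": [[0,-1,0],[0,-2,0],[0,-3,0],[0,-3,0],[0,-3,0]], "delta_rot": [[0,0,0],[0,0,0],[0,0,0],[0,0,0],[0,0,0]], "claw": [1,1,1,1,1]}}

```text
clock: 7.58
tcp_pos: [0.5742, -0.1487, 0.3287]
tcp_rot: [0.999, -0.047, 0.0, 0.002]
wrist_force: [-0.5, -11.5, -7.7]
finger_gap: 0.0253
```

Call:
{"method": "send_rows", "body": {"xyz": [[0,0,0],[0,0,0],[0,0,0],[0,0,0],[0,0,0],[0,0,0],[0,0,0],[0,0,0]], "delta_rot": [[0,0,0],[0,0,0],[0,0,0],[0,0,0],[0,0,0],[0,0,0],[0,0,0],[0,0,0]], "claw": [0.6,0.45,0.4,0.4,0.4,0.4,0.4,0.4]}}

```text
clock: 8.25
tcp_pos: [0.5747, -0.1452, 0.3287]
tcp_rot: [0.999, -0.045, 0.0, -0.0]
wrist_force: [-0.2, 1.0, 0.4]
finger_gap: 0.0511
```

Run:
```python
from h import *
st=env.observe();im,d=get_image("wrist");cv2.imwrite("pics/w7.png",im)
print(st["tcp_pos"],st["wrist_force"],st["finger_gap"])
```

```text
[ 0.57467539 -0.14515818  0.32873578] [-0.23744511  0.95213892  0.35157799] 0.05114894266793284
```

View pics/w7.png

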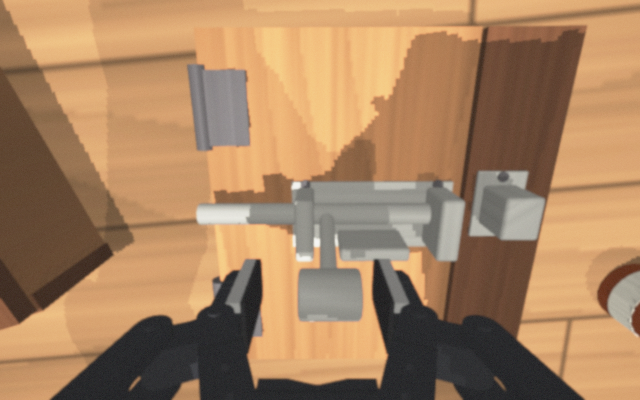

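Call:
{"method": "send_rows", "body": {"xyz": [[0,0,-6],[0,0,-16],[0,0,-30],[0,0,-46],[0,0,-64],[0,0,-82],[0,0,-96],[0,0,-105],[0,0,-110],[0,0,-110],[0,0,-110]], "delta_rot": [[0,0,0],[0,0,0],[0,0,0],[0,0,0],[0,0,0],[0,0,0],[0,0,0],[0,0,0],[0,0,0],[0,0,0],[0,0,0]], "claw": [0.4,0.4,0.4,0.4,0.4,0.4,0.4,0.4,0.4,0.4,0.4]}}

```text
clock: 9.22
tcp_pos: [0.5745, -0.1453, 0.4384]
tcp_rot: [0.999, -0.046, -0.0, 0.0]
wrist_force: [0.2, -0.5, -0.1]
finger_gap: 0.051
```

Run:
```python
from h import *
st=env.observe()
print(st["clock"],st["tcp_pos"],st["wrist_force"],st["finger_gap"])
for n in ["wrist","scene"]:
    im,d=get_image(n);c=cam(n,st if n=="wrist" else None)
    cv2.imwrite(f"pics/{n}8.png",im)
    for t in ["long_grip","short_grip"]:
      for m in models.masks_of(t,n)[:1]:
        v,u=np.nonzero(m["pixels"]&(d>0))
        if len(v):
            w=world(c,u,v,d[v,u]);print(n,t,m["conf"],np.median(w,0))
            s=w[w[:,2]>np.percentile(w[:,2],95)-.007]
            L=Ro.from_euler('z',5.2,degrees=True).apply(s)
            print('mid',Ro.from_euler('z',-5.2,degrees=True).apply((L.min(0)+L.max(0))/2),np.ptp(L,axis=0),s[:,2].max())
print(Ro.from_euler('z',5.2,degrees=True).apply([.5365,-.198,.141]))
```

```text
9.2167 [ 0.57450361 -0.14527402  0.43843257] [ 0.16107184 -0.48725164 -0.10924624] 0.05103432264038533
wrist long_grip 0.78 [ 0.57925079 -0.14970604  0.18126552]
mid [ 0.5741587  -0.14924361  0.18133525] [0.02015838 0.02495446 0.00814775] 0.18540912159867487
scene long_grip 0.63 [ 0.58139099 -0.14681379  0.17671469]
mid [ 0.57619711 -0.14929211  0.18191293] [0.01609531 0.02799154 0.00851493] 0.18617039484066414
scene short_grip 0.54 [0.58553701 0.15897374 0.13968241]
mid [0.58167319 0.15479429 0.14483072] [0.02652541 0.02043464 0.00897406] 0.14931775681513776
[ 0.55223723 -0.14856073  0.141     ]
```

View pics/wrist8.png

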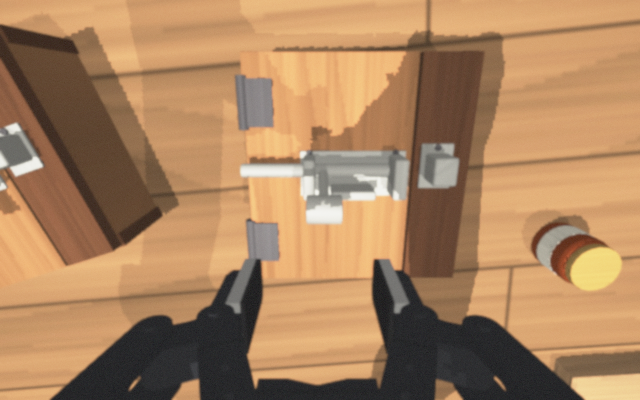

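View pics/scene8.png

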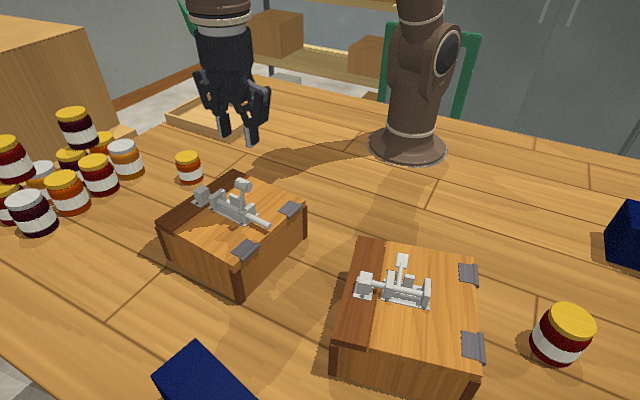

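```bash
python3 -c "
from cell import env
print(env.close_job())"
```

```text
the job is handed in; nothing more can be done
None
```

The long bolt is fully drawn and the job is handed in. I pinched the round cross grip by its flat ends and lifted the handle about 0.87 rad by the commanded arc. Holding it up, I slid the bolt back until it met its stop, then let go and backed straight up 110 mm.

- **Travel:** the wrist camera put the grip 52.0 mm from where it started along the bolt, against a full stroke of 52 mm. Before release, the force along the bolt rose to about 11.5 N against the expected 2 N of friction, so it was at its stop.
- **Handle and tip:** the last pictures show the tip clear of the keeper. The handle was still up, with the grip's top at z = 0.185 m, up from about 0.153 m.
- **Gripper:** it was free of everything, with a wrist force of about 0.5 N.
- **Short bolt:** it looks the same as at the start, and its tab measured within about 2 mm of where it was.
- **Limits:** the last clock reading I took was 9.2 s, and the highest wrist force I read was about 14 N.

No check failed. The closing call reports no verdict, so I can't say how it was judged.

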